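# Set out the sample tray around the block and the bulb

## Robot

A 6-joint arm with a two-finger parallel gripper is mounted at the origin on a cart in front of the work surface, level with it; the furniture and walls round the work are solid. World frame = base frame: x ahead of the robot, y to its left, z up, the work surface at z = 0. Lengths are in mm, angles in rad, forces in N, time in s.
With the tool pointing down it reaches from about 350 to 775 mm from the base axis. Payload 5.5 kg.
Tool frame: the origin (TCP) lies at the very end of the fingers, on their centre line; the grasp point (between the pads) lies 19 mm behind it (arm.tcp_to_grasp is the distance from the TCP to the grasp point, in mm); z points along the fingers, y is the line along which they close (so a half turn about z gives the same grasp; the last joint's range is limited). The gripper opens to 85 mm and grips with 20 to 120 N. Pads are 22 mm wide; open, the fingers measure 114 mm over their backs; the gripper's body (76 mm by 85 mm) begins 54 mm behind the grasp point. The pads swing forward as they close: fully open they stand 13 mm farther back than shut.
Start: joints at [1.169, 0.313, 0.046, 1.304, 0, 1.431], TCP at [148.845, 555.443, 231.323] pointing down, gripper open.
Joint ranges: [-2.76, 2.76], [-0.86, 1.69], [-1.03, 1.26], [-2.2, 2.34], [-1.47, 1.5], [-3.14, 3.14]. Speed limits (rad/s): [2.57, 2.57, 3.14, 3.14, 3.14, 3.14].

## Interface

Orientations are given as a unit quaternion [w, x, y, z].
In Python, from station import arm gives the robot as it stands.
- The arm moves only by the shell command python3 -m handwheel 'ROWS' [FORCE]. ROWS is JSON, one flat list of numbers, 7 for each row, row after row: the shift along the tool's x, y, z in m, then the turn, a rotation vector about the tool's x, y, z in degrees, then the opening, from 0 (shut) to 1 (fully open). A call has exactly 10 rows; each row shifts and turns the commanded pose from where the row before left it, along the tool's axes as they then stand; what a row does not reach is not made up. A row lasts 1/10 s, in which the tool goes at most 50 mm and 8.59 degrees, less where a joint would pass 70% of its speed; a pose out of reach is approached as far as the arm can. A call is refused whole if a number of a shift passes 0.05 or a number of a turn 8.59, either way. A call with a gripper value outside its range is refused whole. The fingers move at their own pace and stop on an object; FORCE is the grip in N (left out, the last holds). Time passes only in rows, so rows that do not move let the fingers close, or fill a call up. It gives the time, the measured TCP pose, the force, the opening and the grip force at its end, in the units of the state.
- arm.read_state(): the state, without advancing time (a new reading comes with each control period).
- arm.get_image(name): name is "scene" or "top" or "wrist"; returns a dict with "pixels" (480x640x3 uint8, blue, green, red), "intrinsics" (3x3 intrinsics, pixels), "world_from_camera" (4x4, takes a point from camera to world coordinates). Camera axes: x right, y down, z forward; pixel columns grow to the right and rows downward; lengths in mm; the calibration is good to about 2 mm. A picture is of the moment at which its call begins. There is no depth.
- arm.hand_in(): hands the job in; it is judged then, once.
Trained networks look in the newest picture that a camera, given by its name, has taken for a name from the list of things; names that differ only in an ending like _2 or _b are one class to them, and where a whole thing is asked for, a point or a joint stands for the part that bears it (a point fixed in the world has none). Each returns a list of dicts, best first, with "conf" (0 to 1); they miss things now and then, are a little off and sometimes report something else, mostly with a low value. They report only what shows in the picture. A call takes as long as a camera call. They do not tell look-alikes from the thing itself.
- arm.regions_of(camera, label): "region" (480x640 bool, what is visible of it) and "at" ([row, column] in pixels, amid what is visible of it).
The state is a dict: "time_s": time; "qpos": joint angles; "qd": joint speeds; "effort": joint torques, N m; "position": TCP position; "eef_rot": TCP orientation; "contact_force": force on the tool from outside, world axes, zero at the start; "ft_torque": the same for the moment, N m; "width": finger opening in mm; "gripper_force": force on a finger pad.
Only numpy, scipy, OpenCV 4.12 (cv2) and the standard library are available. Lean on these libraries where they do the work, as an engineer would, in place of code of your own. Each camera call takes 0.05 s, during which the arm holds its last target. There are 200 camera calls.

## Task

Draw the flat sample plate straight out of its holder and lay it in the tray cell just left of the steel block, its black grip towards the robot, then stand the smallest jar on the round seat of that plate. Stand the tall narrow jar in the cell just right of the steel block and the wide jar in the cell just right of the rubber bulb. Left and right are as the robot sees them; everything ends flat or upright inside its own cell, and the block and bulb stay where they are.

Things in the scene. Friction and masses are not known exactly. Their poses are not given: they have to be found in the camera images.
- tray: fixed flat grey metal tray, 201 (x) by 275 mm (y), turned up to 0.2 rad; origin under its centre on the bench, x away from the robot, y left. Six cells in two rows: centres x = -49 (front, near the robot) or +49 (back), y = +90 (left), 0, -90 mm (right). Each is 93 by 85 mm inside, floor 4 mm above the bench; 5 mm wide ribs between rise to 9 mm above the bench
- holder: fixed grey plastic holder left of the tray, 74 mm wide, 22 mm high, turned up to 0.3 rad: a channel for the plate, 57 mm wide, 8 mm high, floor 10 mm above the bench, two lips on top. Origin on the bench under the stored plate's origin; x runs into the holder; mouth at x = -20 (robot side), back stop at +29 mm. The plate comes out only along -x and is free after 50 mm
- plate: loose steel plate, 0.13 kg, at the start in the holder, same axes: x -49 to +27 mm, 54 mm wide (y), 6 mm thick. Origin: underside, below the centre of the round jar seat (flush ring mark 51 mm across on top). Black upright grip block, 16 (x) by 12 mm (y), top 30 mm above the underside, centred at x = -39 mm, sticks out of the holder's mouth
- plate_grip (a point): middle of the plate's black grip block, 20 mm above the plate's underside and 39 mm from the seat centre towards -x
- small_jar: closed cylindrical screw-lid sample jar, 50 mm across at the lid, 55 mm tall, the smallest of the three jars, red lid; stands upright on the bench to the left; origin at the centre of its underside, z up; the lid is the part above 42 mm and is slightly wider than the body (which may be gripped too)
- tall_jar: closed cylindrical screw-lid sample jar, 55 mm across at the lid, 90 mm tall, the tall narrow one, black lid; stands upright on the bench to the left; origin at the centre of its underside, z up; the lid is the part above 72 mm and is slightly wider than the body (which may be gripped too)
- wide_jar: closed cylindrical screw-lid sample jar, 65 mm across at the lid, 72 mm tall, the widest of the three jars, white lid; stands upright on the bench to the left; origin at the centre of its underside, z up; the lid is the part above 58 mm and is slightly wider than the body (which may be gripped too)
- steel_block: plain loose steel block, 74 mm (its y axis, lying along the tray's x) by 50 mm, 24 mm high, 0.69 kg, in one of the two middle cells of the tray (front or back); origin at the centre of its underside
- rubber_bulb: loose dark red rubber pipette bulb standing in the other middle cell: ball 56 mm across up to 58 mm height with a 20 mm neck up to 84 mm; origin at the centre of its underside
Mind the look-alikes: they are no part of the job. Leave any pink, turquoise or yellow look-alike of the wide_jar alone.

How it is judged (in metres and radians):
At the end, for the whole second after the job is handed in: Plate flat in the cell left of the block, grip to the robot (within 0.4 rad); small jar on it within 12 mm of the seat centre; tall jar in the cell right of the block, wide jar right of the bulb, tilt under 0.08 rad; block and bulb upright, moved under 15 mm; all released, at rest (y of plate in the frame of tray between 0.065 and 0.115 m and z of plate in the frame of tray between 0.001 and 0.007 m and angle between each of plate, tall_jar, wide_jar, small_jar's own z axis and vertical below 0.08 rad and (x of each of plate, steel_block in the frame of tray below -0.02 m or x of each of plate, steel_block in the frame of tray above 0.02 m) and y of tall_jar in the frame of tray between -0.115 and -0.065 m and z of tall_jar in the frame of tray between 0.001 and 0.007 m and (x of each of tall_jar, steel_block in the frame of tray below -0.02 m or x of each of tall_jar, steel_block in the frame of tray above 0.02 m) and y of wide_jar in the frame of tray between -0.115 and -0.065 m and z of wide_jar in the frame of tray between 0.001 and 0.007 m and (x of each of wide_jar, rubber_bulb in the frame of tray below -0.02 m or x of each of wide_jar, rubber_bulb in the frame of tray above 0.02 m) and (x of plate_grip in the frame of tray below -0.06 m or (x of plate in the frame of tray above 0.02 m and x of plate_grip in the frame of tray below 0.035 m)) and angle between the x axis of plate and the x axis of tray, either way round below 0.4 rad and horizontal distance between small_jar and plate below 0.012 m and z of small_jar in the frame of plate between 0.004 and 0.009 m and distance of each of steel_block, rubber_bulb from where it was at the start of the episode below 0.015 m and angle between each of steel_block, rubber_bulb's own z axis and vertical below 0.15 rad and linear speed of each of plate, small_jar, tall_jar, wide_jar below 0.02 m/s); the robot touches nothing.
It also fails if it takes over 118 s, if anything falls off the work surface, if the arm or the gripper's body presses on something with over 40 N, if the wrist force passes 120 N, or if a joint passes its speed limit or range.

## Working session

There is one attempt and no reset: what is moved stays moved. The work goes in short steps, Python scripts to look and compute and a shell command to move; the robot and the scene stay as the last step left them, time stands still between calls to the robot, and variables do not carry over. Pictures are saved under pics/ and viewed, at most 16 in all, crops included, and the job is handed in when it is done.

```bash
ls; mkdir -p pics; python3 - <<'E'
from station import arm
import cv2
s=arm.read_state(); print({k:s[k] for k in("time_s","position","eef_rot","width","contact_force")})
for n in("scene","top"):
    r=arm.get_image(n); cv2.imwrite(f"pics/{n}0.png",r["pixels"]); print(n,r["intrinsics"],r["world_from_camera"])
    for l in("tray","holder","plate","plate_grip","small_jar","tall_jar","wide_jar","steel_block","rubber_bulb"):
        print(l,[(round(d["conf"],2),[int(v) for v in d["at"]],int(d["region"].sum())) for d in arm.regions_of(n,l)])
E
```

```text
pics
{'time_s': 0.0, 'position': array([148.6322522 , 554.89959624, 230.39224981]), 'eef_rot': array([-2.37781760e-04,  1.30526108e-01,  9.91444424e-01, -9.12428094e-04]), 'width': 85.29540120347166, 'contact_force': array([ 0.36579354, -0.1937379 ,  0.32402309])}
scene [[480.5896526    0.         316.60623177]
 [  0.         480.5896526  236.34814862]
 [  0.           0.           1.        ]] [[ 8.59545971e-01 -4.04992260e-01  3.11708187e-01  5.07030623e+01]
 [-5.10929363e-01 -6.67274758e-01  5.41936882e-01 -5.54462095e+02]
 [-1.14852374e-02 -6.25080529e-01 -7.80475767e-01  1.00306343e+03]
 [ 0.00000000e+00  0.00000000e+00  0.00000000e+00  1.00000000e+00]]
tray [(0.98, [330, 412], 8210)]
holder [(0.97, [240, 388], 431)]
plate [(0.95, [240, 373], 418), (0.69, [190, 283], 401)]
plate_grip [(0.89, [237, 373], 390)]
small_jar [(0.89, [189, 280], 374)]
tall_jar [(0.7, [201, 250], 653)]
wide_jar [(0.95, [215, 292], 748), (0.94, [166, 317], 607), (0.93, [232, 227], 757), (0.91, [153, 272], 588), (0.77, [178, 240], 523), (0.46, [189, 281], 380)]
steel_block [(0.92, [332, 390], 751)]
rubber
[... 172 characters left out ...]
2972e-02 -9.95188499e-01  9.63214247e-02  3.32110785e+02]
 [-9.99755294e-01  1.91066689e-02  1.11484152e-02  1.01667444e+02]
 [-1.29351561e-02 -9.60977926e-02 -9.95287846e-01  1.21697815e+03]
 [ 0.00000000e+00  0.00000000e+00  0.00000000e+00  1.00000000e+00]]
tray [(0.82, [212, 434], 8312)]
holder [(0.56, [169, 342], 466)]
plate [(0.23, [211, 433], 8148)]
plate_grip [(0.96, [192, 339], 568)]
small_jar [(0.59, [241, 226], 376), (0.56, [192, 337], 555)]
tall_jar [(0.66, [287, 233], 562)]
wide_jar [(0.82, [230, 173], 831), (0.74, [250, 274], 654), (0.74, [326, 258], 727), (0.62, [186, 213], 758), (0.6, [279, 188], 783)]
steel_block [(0.77, [233, 442], 658)]
rubber_bulb [(0.63, [193, 441], 449)]
```

View pics/top0.png

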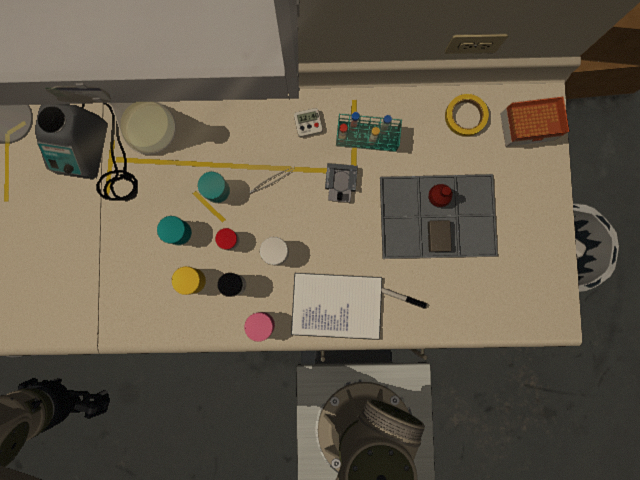

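View pics/scene0.png

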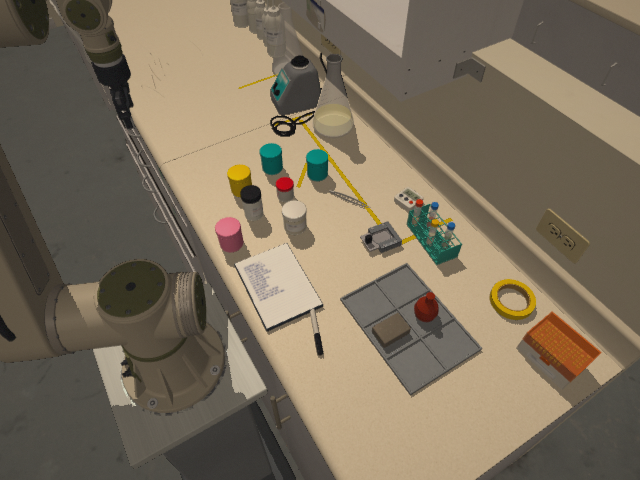

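Top view: red jar (239,227), black (285,230), white (251,274), holder (180,342) with the grip at (196,342). The block is in the front middle cell (235,441) and the bulb in the back middle cell (194,441). So the plate goes front left, the tall jar front right and the wide jar back right.

```bash
cat > h.py <<'E'
import numpy as np, cv2
from scipy.optimize import minimize
from scipy.spatial.transform import Rotation as Ro
from station import arm
def proj(P,K,T):
    p=(np.asarray(P,float)-T[:3,3])@T[:3,:3]; p=p@K.T; return p[:,:2]/p[:,2:]
def box(x0,x1,y0,y1,z0,z1): return np.array([[x,y,z] for x in(x0,x1) for y in(y0,y1) for z in(z0,z1)],float)
def cyl(r,z0,z1):
    a=np.linspace(0,2*np.pi,40); return np.array([[r*np.cos(t),r*np.sin(t),z] for z in(z0,z1) for t in a])
def place(P,x,y,a=0):
    c,s=np.cos(a),np.sin(a); return P@np.array([[c,s,0],[-s,c,0],[0,0,1]])+[x,y,0]
def silh(P,K,T):
    h=cv2.convexHull(proj(P,K,T).astype(np.float32)); m=np.zeros((480,640),np.uint8)
    cv2.fillConvexPoly(m,np.round(h*256).astype(int),255,cv2.LINE_AA,8); return m/255.
def fit(P,views,x0,yaw=False,step=8):
    "views: (mask,K,T); maximise IoU"
    def f(v):
        q=place(P,*v[:2],v[2]/100 if yaw else 0); e=0
        for m,K,T in views:
            s=silh(q,K,T); e+=1-np.minimum(m,s).sum()/np.maximum(m,s).sum()
        return e
    n=3 if yaw else 2; x0=np.array(x0[:n],float)
    best=None
    for k in range(2):
        S=np.vstack([x0]+[x0+step*np.eye(n)[i] for i in range(n)])
        r=minimize(f,x0,method="Nelder-Mead",options=dict(initial_simplex=S,xatol=.05,fatol=1e-5)); x0=r.x
    return np.round(r.x,2),round(r.fun/len(views),3)
def ray(px,K,T,z):
    d=T[:3,:3]@np.linalg.solve(K,[px[0],px[1],1]); o=T[:3,3]; return (o+d*(z-o[2])/d[2])
def near(cam,label,at):
    L=arm.regions_of(cam,label); L=[d for d in L if np.hypot(d["at"][0]-at[0],d["at"][1]-at[1])<14]
    return L[0]["region"].astype(float) if L else None
def goto(x,y,z,yaw_y):
    "tool-frame shift (mm) and turn about z (deg) to get TCP to x,y,z with tool y at yaw_y deg"
    s=arm.read_state(); R=Ro.from_quat(np.roll(s["eef_rot"],-1)); d=R.inv().apply(np.array([x,y,z])-s["position"])
    ty=R.as_matrix()[:,1]; cur=np.degrees(np.arctan2(ty[1],ty[0])); a=(yaw_y-cur+90)%180-90
    print("shift mm",np.round(d,1),"turn z",round(-a,1),"cur yaw",round(cur,1),"tilt",np.round(R.as_matrix()[:,2],3))
E
python3 - <<'E'
from h import *
V={}
for n in("scene","top"):
    r=arm.get_image(n); V[n]=(r["intrinsics"],r["world_from_camera"])
for l,P,a,b,z,yaw in(("tray",box(-100.5,100.5,-137.5,137.5,0,9),(330,412),(212,434),5,1),("small_jar",cyl(25,0,55),(189,281),(241,226),30,0),
  ("tall_jar",cyl(27.3,0,90),(201,250),(287,233),45,0),("wide_jar",cyl(32,0,72),(215,292),(250,274),36,0),
  ("steel_block",box(-25,25,-37,37,4,28),(332,390),(233,442),15,1),("rubber_bulb",cyl(28,4,58),(306,425),(193,441),30,0)):
    ms=[near("scene",l,a),near("top",l,b)]
    vs=[(m,*V[n]) for m,n in zip(ms,V) if m is not None]
    x0=ray(b[::-1],*V["top"],z)[:2].tolist()+[157 if l=="steel_block" else 0]
    print(l,"both",fit(P,vs,x0,yaw),*[fit(P,[v],x0,yaw) for v in vs])
for at,z in(((192,339),30),((169,342),22)): print(ray(at[::-1],*V["top"],z))
for at,z in(((237,373),25),((240,388),15)): print(ray(at[::-1],*V["scene"],z))
im=arm.get_image("top")["pixels"]; cv2.imwrite("pics/hold.png",cv2.resize(im[140:230,300:400],None,fx=5,fy=5,interpolation=cv2.INTER_CUBIC))
E
```

```text
tray both (array([ 500.42, -191.53,    0.68]), np.float64(0.146)) (array([ 499.46, -191.25,    0.72]), np.float64(0.147)) (array([ 501.62, -192.1 ,    0.51]), np.float64(0.139))
small_jar both (array([452.46, 316.15]), np.float64(0.217)) (array([452.57, 321.1 ]), np.float64(0.231)) (array([453.75, 316.66]), np.float64(0.2))
tall_jar both (array([344.15, 301.59]), np.float64(0.17)) (array([343.87, 305.71]), np.float64(0.164)) (array([344.91, 298.27]), np.float64(0.166))
wide_jar both (array([419.71, 202.68]), np.float64(0.123)) (array([419.45, 205.15]), np.float64(0.102)) (array([421.47, 201.78]), np.float64(0.131))
steel_block both (array([ 451.44, -189.31,  159.86]), np.float64(0.107)) (array([ 450.16, -189.05,  159.86]), np.float64(0.089)) (array([ 453.57, -189.47,  160.83]), np.float64(0.1))
rubber_bulb both (array([ 546.13, -188.56]), np.float64(0.311)) (array([ 546.13, -188.56]), np.float64(0.311))
[561.65746404  46.95696277  30.        ]
[619.41436258  38.03471387  22.        ]
[565.5834979   46.71581375  25.        ]
[598.54225746  24.32158387  15.        ]
```

View pics/hold.png

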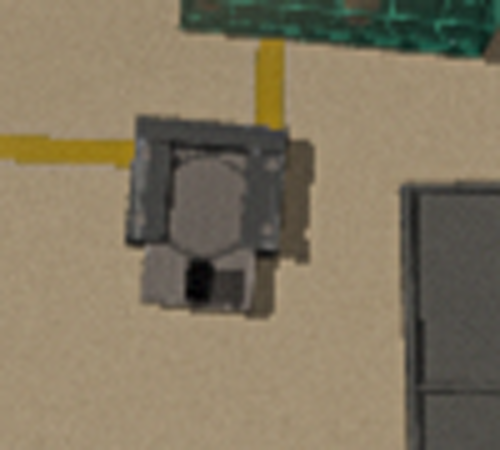

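The crop shows the holder turned slightly clockwise (about -0.09 rad). The grip at crop (200,282) is about x 562, y 47. I'll go above it and refine with the wrist camera.

```bash
python3 - <<'E'
from h import *
goto(540,48,180,85)
E
```

```text
shift mm [-509.2 -388.9   51.3] turn z -10.0 cur yaw 75.0 tilt [ 0.  0. -1.]
```

```bash
python3 -m handwheel '[-0.026,-0.0195,0,0,0,0,1,-0.026,-0.0195,0,0,0,0,1,-0.026,-0.0195,0,0,0,0,1,-0.026,-0.0195,0,0,0,0,1,-0.026,-0.0195,0,0,0,0,1,-0.026,-0.0195,0,0,0,0,1,-0.026,-0.0195,0,0,0,0,1,-0.026,-0.0195,0,0,0,0,1,-0.026,-0.0195,0,0,0,0,1,-0.026,-0.0195,0,0,0,0,1]' 40
python3 -m handwheel '[-0.028,-0.0215,0.005,0,0,0,1,-0.028,-0.0215,0.005,0,0,0,1,-0.028,-0.0215,0.005,0,0,0,1,-0.028,-0.0215,0.005,0,0,0,1,-0.028,-0.0215,0.005,0,0,0,1,-0.028,-0.0215,0.005,0,0,0,1,-0.028,-0.0215,0.005,0,0,0,1,-0.028,-0.0215,0.005,0,0,0,1,-0.025,-0.0215,0.005,0,0,-5,1,0,0,0,0,0,-5,1]'
python3 - <<'E'
from h import *
goto(540,48,180,85)
r=arm.get_image("wrist"); cv2.imwrite("pics/w1.png",r["pixels"]); print(r["intrinsics"],r["world_from_camera"])
E
```

```text
time_s: 2.75
position: [350.2, 298.7, 231.5]
eef_rot: [0.0, 0.13, 0.991, 0.0]
contact_force: [-0.3, 0.4, 0.5]
width: 85.8
gripper_force: 0.0
time_s: 3.75
position: [542.0, 45.2, 185.3]
eef_rot: [0.0, 0.044, 0.999, -0.0]
contact_force: [-0.0, 0.4, -0.8]
width: 85.3
gripper_force: 0.0
shift mm [2.3 2.6 5.3] turn z -0.0 cur yaw 85.0 tilt [ 0.    -0.001 -1.   ]
[[367.89923622   0.         321.93083414]
 [  0.         367.89923622 241.75997091]
 [  0.           0.           1.        ]] [[ 8.85298451e-02  9.52205135e-01  2.92348846e-01  4.68336158e+02]
 [ 9.96072665e-01 -8.42452388e-02 -2.72394087e-02  5.15937149e+01]
 [-1.30850643e-03  2.93612195e-01 -9.55923724e-01  3.27756234e+02]
 [ 0.00000000e+00  0.00000000e+00  0.00000000e+00  1.00000000e+00]]
```

View pics/w1.png

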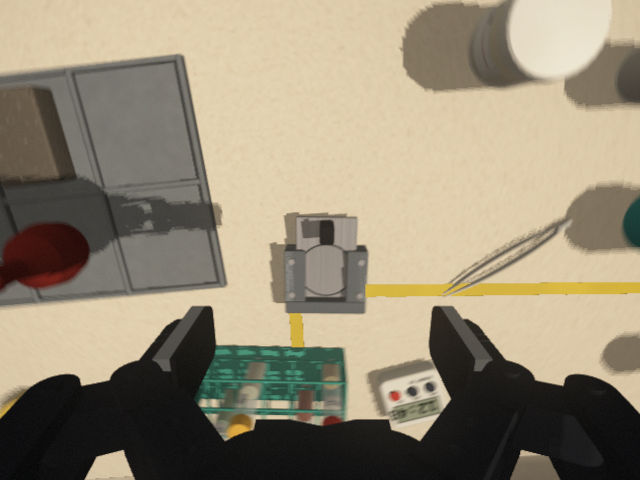

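The wrist view shows the plate's front corners at about (297,217) and (356,216), the grip top at (326,232), the seat ring centre at (326,270), and the holder's back corners at (287,313) and (365,312).

```bash
python3 - <<'E'
from h import *
r=arm.get_image("wrist");K,T=r["intrinsics"],r["world_from_camera"]
cv2.imwrite("pics/w1c.png",cv2.resize(r["pixels"][200:330,270:385],None,fx=4.5,fy=4.5,interpolation=cv2.INTER_CUBIC))
for n,p,z in(("pl",(297,217),16),("pr",(356,216),16),("seat",(326,270),16),("griptop",(326,232),40),("lipL",(367,247),22),("lipR",(286,247),22),("bL",(365,312),22),("bR",(287,313),22)):
    print(n,np.round(ray(p,K,T,z),1))
for l in("plate","plate_grip"):
  for d in arm.regions_of("wrist",l)[:1]: print(l,d["conf"],d["at"],np.round(ray(d["at"][::-1],K,T,30 if "grip" in l else 16),1))
E
```

```text
pl [538.2  24.6  16. ]
pr [541.6  75.7  16. ]
seat [589.5  45.7  16. ]
griptop [547.1  48.9  40. ]
lipL [568.7  83.3  22. ]
lipR [562.7  12.8  22. ]
bL [631.6  78.4  22. ]
bR [626.5   6.4  22. ]
plate 0.97 [249.9, 321.9] [570.   43.6  16. ]
plate_grip 0.7 [248.5, 323.3] [564.2  45.3  30. ]
```

View pics/w1c.png

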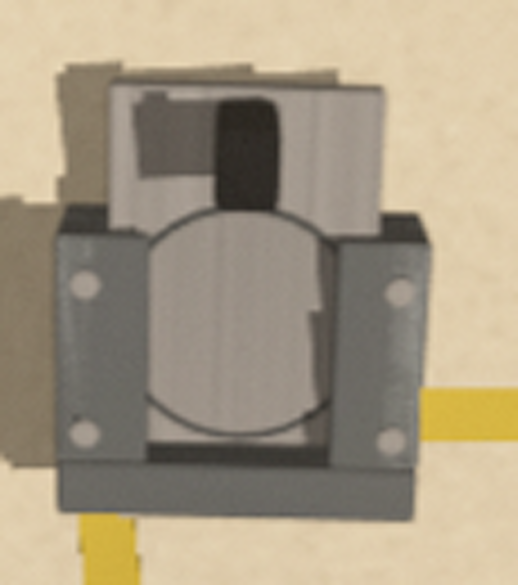

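```bash
python3 - <<'E'
from h import *
r=arm.get_image("wrist");K,T=r["intrinsics"],r["world_from_camera"]
W=lambda c,z: ray((c[0]/4.5+270-.4,c[1]/4.5+200-.4),K,T,z)[:2]
ob=[((110,85),16,-49,-27),((384,88),16,-49,27),((57,235),22,-20,-37),((430,242),22,-20,37)]
obs=np.array([W(c,z) for c,z,_,_ in ob]); mod=np.array([o[2:] for o in ob],float)
from scipy.optimize import least_squares
f=lambda v:(place(np.c_[mod,0*mod[:,0]],*v)[:,:2]-obs).ravel()
s=least_squares(f,[590,45,-.09]); print(s.x,np.round(s.fun,1),obs.round(1).tolist())
print("seat",W((240,322),16)); 
sc=[W(c,22) for c in((84,285),(400,292),(84,433),(391,441))]
ang=lambda a,b:np.degrees(np.arctan2(*(b-a)[::-1])); print("screws",np.array(sc).round(1),ang(sc[0],sc[1])-90,ang(sc[2],sc[3])-90,ang(sc[0],sc[2]),ang(sc[1],sc[3]))
x,y,a=s.x; g=np.array([x,y])-39*np.array([np.cos(a),np.sin(a)]); print("grip",g, "deg",np.degrees(a)); goto(*g,50,90+np.degrees(a))
E
```

```text
[ 5.89579990e+02  4.50007769e+01 -1.07667165e-01] [-0.2 -0.5  0.2  0.3 -0.  -0.5 -0.   0.6] [[538.2, 23.9], [543.5, 76.8], [565.7, 10.8], [573.7, 83.3]]
seat [589.46274228  44.61884874]
screws [[576.5  14.9]
 [583.6  76.9]
 [608.3  11.1]
 [615.7  73.1]] -6.501690077748009 -6.784100671356683 -6.690218479622182 -6.735171410304883
grip [550.80582047  49.19168838] deg -6.168874139988935
shift mm [-11.1   1.3 136.4] turn z 1.1 cur yaw 84.9 tilt [-0.  0. -1.]
```

```bash
python3 -m handwheel '[-0.011,0.001,0,0,0,1.5,1,0,0,0.02,0,0,0,1,0,0,0.02,0,0,0,1,0,0,0.02,0,0,0,1,0,0,0.02,0,0,0,0.6,0,0,0.02,0,0,0,0.5,0,0,0.02,0,0,0,0.5,0,0,0.02,0,0,0,0.5,0,0,0,0,0,0,0.5,0,0,0,0,0,0,0.5]' 40
python3 - <<'E'
from h import *
goto(551,49.2,20,83.5)
E
```

```text
time_s: 5.0
position: [551.2, 49.0, 46.5]
eef_rot: [-0.0, 0.057, 0.998, 0.0]
contact_force: [0.8, 0.3, 0.0]
width: 42.6
gripper_force: 0.0
shift mm [ 0.3  0.2 26.5] turn z -0.0 cur yaw 83.5 tilt [-0.  0. -1.]
```

```bash
python3 -m handwheel '[0,0,0.01,0,0,0,0.5,0,0,0.01,0,0,0,0.5,0,0,0.006,0,0,0,0.5,0,0,0,0,0,0,0,0,0,0,0,0,0,0,0,0,0,0,0,0,0,0,0,0,0,0,0,0,0,0,0,0,0,0,0,0,0,0,0,0,0,0,0,0,0,0,0,0,0]' 60
python3 - <<'E'
from h import *
goto(551,49.2,20,83.5)
print(arm.read_state()["ft_torque"])
E
```

```text
time_s: 6.0
position: [551.1, 48.5, 20.4]
eef_rot: [0.0, 0.057, 0.998, 0.0]
contact_force: [-0.5, -0.3, -0.1]
width: 10.1
gripper_force: 60.6
shift mm [0.2 0.7 0.4] turn z -0.0 cur yaw 83.5 tilt [ 0.  0. -1.]
[-0.01427944  0.0532711  -0.0267596 ]
```

```bash
python3 -m handwheel '[0.002,0,0,0,0,0,0,0.003,0,0,0,0,0,0,0.003,0,0,0,0,0,0,0.003,0,0,0,0,0,0,0.003,0,0,0,0,0,0,0.003,0,0,0,0,0,0,0.003,0,0,0,0,0,0,0.003,0,0,0,0,0,0,0.003,0,0,0,0,0,0,0.003,0,0,0,0,0,0]'
```

```text
time_s: 7.0
position: [522.0, 51.8, 20.3]
eef_rot: [0.0, 0.057, 0.998, 0.0]
contact_force: [0.4, -0.1, 0.1]
width: 10.6
gripper_force: 60.6
```

```bash
python3 -m handwheel '[0.005,0,0,0,0,0,0,0.005,0,0,0,0,0,0,0.005,0,0,0,0,0,0,0.005,0,0,0,0,0,0,0.005,0,0,0,0,0,0,0.005,0,0,0,0,0,0,0.006,0,0,0,0,0,0,0.006,0,0,0,0,0,0,0,0,-0.02,0,0,0,0,0,0,-0.03,0,0,0,0]'
python3 - <<'E'
from h import *
t=np.array([500.5,-191.5]);a=.007
c=np.array([[np.cos(a),-np.sin(a)],[np.sin(a),np.cos(a)]])
for n,v in(("plate",(-40,90)),("platecell",(-49,90)),("tall",(-49,-90)),("wide",(49,-90))): print(n,t+c@v)
g=t+c@np.array([-79,90]); print(g); goto(*g,60,90.4)
r=arm.get_image("wrist"); cv2.imwrite("pics/w2.png",r["pixels"])
E
```

```text
time_s: 8.0
position: [477.9, 56.7, 69.1]
eef_rot: [-0.002, 0.057, 0.998, 0.0]
contact_force: [-0.0, 0.3, -1.4]
width: 10.6
gripper_force: 60.5
plate [ 459.87098514 -101.7822027 ]
platecell [ 450.87120564 -101.84520219]
tall [ 452.13119535 -281.84079221]
wide [ 550.12879436 -281.15479781]
[ 420.87194064 -102.05520047]
shift mm [  38.6 -164.2    9.4] turn z -6.9 cur yaw 83.5 tilt [-0.005  0.    -1.   ]
```

View pics/w2.png

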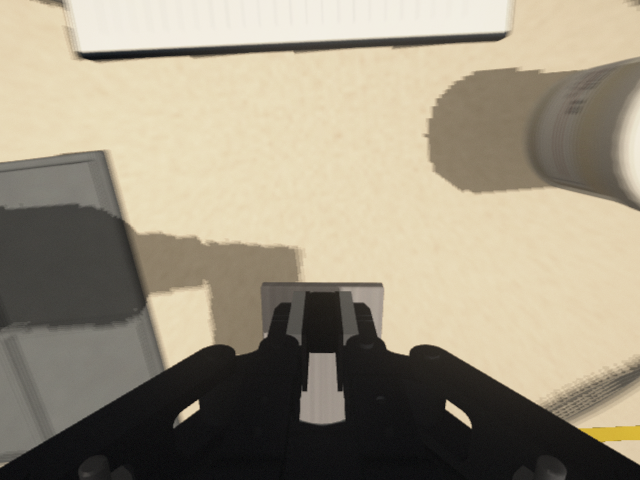

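The wrist view shows the plate held square in the fingers at (322,310). I'll check the tray corners seen in w1 at (182,57) and (225,286), then carry the plate over.

```bash
python3 -m handwheel '[0.004,-0.017,0,0,0,-2,0,0.004,-0.017,0,0,0,-2,0,0.004,-0.017,0,0,0,-3,0,0.003,-0.017,0,0,0,0,0,0.003,-0.017,0,0,0,0,0,0.003,-0.017,0,0,0,0,0,0.003,-0.017,0,0,0,0,0,0.003,-0.017,0,0,0,0,0,0.003,-0.015,0,0,0,0,0,0,0,0,0,0,0,0]'
python3 - <<'E'
from h import *
K=np.array([[367.9,0,321.93],[0,367.9,241.76],[0,0,1]])
T=np.array([[.08853,.952205,.292349,468.336],[.996073,-.084245,-.027239,51.594],[-.0013085,.293612,-.955924,327.756]])
for p in((182,57),(225,286)): print(ray(p,K,T,9))
t=np.array([500.5,-191.5]);a=.007
goto(421,-102,20,90.4)
r=arm.get_image("wrist"); cv2.imwrite("pics/w3.png",r["pixels"]);print(r["world_from_camera"].tolist())
E
```

```text
time_s: 9.05
position: [447.2, -94.8, 70.3]
eef_rot: [0.0, -0.003, 1.0, -0.0]
contact_force: [-0.1, 0.0, -1.3]
width: 10.1
gripper_force: 60.5
[404.88931166 -53.54788502   9.        ]
[601.17872208 -52.24922885   9.        ]
shift mm [26.2 -7.  50.3] turn z -0.0 cur yaw 90.4 tilt [ 0.    -0.001 -1.   ]
[[-0.005660372073153343, 0.9559655122517188, 0.2934244358830794, 373.16550277909846], [0.9999833967357954, 0.0057281180983944245, 0.0006284232592131302, -95.49145558436963], [-0.0010800188587884293, 0.2934231211891128, -0.9559820633834638, 212.7352095006986], [0.0, 0.0, 0.0, 1.0]]
```

View pics/w3.png

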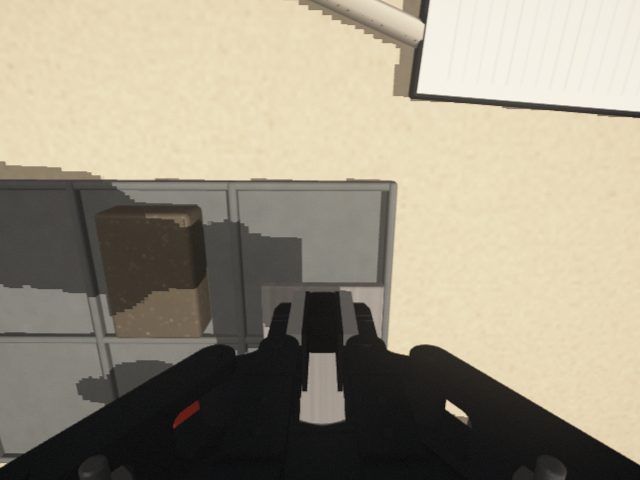

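The tray's front-left corner is at (396,182), the front edge runs level to (75,182), and the rib's front end is at (232,186).

```bash
python3 - <<'E'
from h import *
r=arm.get_image("wrist");K,T=r["intrinsics"],r["world_from_camera"]
for p in((396,182),(75,182),(233,187),(388,190),(245,335)): print(p,ray(p,K,T,9).round(1))
E
```

```text
(396, 182) [400.9 -53.8   9. ]
(75, 182) [ 402.  -230.9    9. ]
(233, 187) [ 404.2 -143.9    9. ]
(388, 190) [405.4 -58.    9. ]
(245, 335) [ 497.2 -142.4    9. ]
```

```bash
python3 -m handwheel '[0.013,-0.0035,0,0,0,0,0,0.012,-0.0035,0,0,0,0,0,0,0,0.014,0,0,0,0,0,0,0.014,0,0,0,0,0,0,0.012,0,0,0,0,0,0,0.008,0,0,0,0,0,0,0.004,0,0,0,0,0,0,0.003,0,0,0,0,0,0,0,0,0,0,0,0,0,0,0,0,0,0]'
```

```text
time_s: 10.15
position: [422.7, -100.8, 15.6]
eef_rot: [0.0, -0.004, 1.0, -0.0]
contact_force: [0.3, -0.3, -1.8]
width: 10.3
gripper_force: 60.6
```

```bash
python3 -m handwheel '[0,0,0.001,0,0,0,0,0,0,0.0005,0,0,0,0,0,0,0,0,0,0,0.4,0,0,0,0,0,0,0.4,0,0,0,0,0,0,0.4,0,0,0,0,0,0,0.4,0,0,-0.02,0,0,0,0.4,0,0,-0.04,0,0,0,0.6,0,0,-0.04,0,0,0,1,0,0,-0.03,0,0,0,1]'
python3 - <<'E'
from h import *
goto(420,203,160,90)
r=arm.get_image("wrist"); cv2.imwrite("pics/w4.png",r["pixels"])
E
```

```text
time_s: 11.15
position: [422.9, -100.9, 146.0]
eef_rot: [0.001, -0.004, 1.0, -0.0]
contact_force: [0.5, -1.1, -0.5]
width: 76.0
gripper_force: 0.0
shift mm [ 2.000e-01  3.039e+02 -1.420e+01] turn z 0.5 cur yaw 90.5 tilt [ 0.002 -0.001 -1.   ]
```

View pics/w4.png

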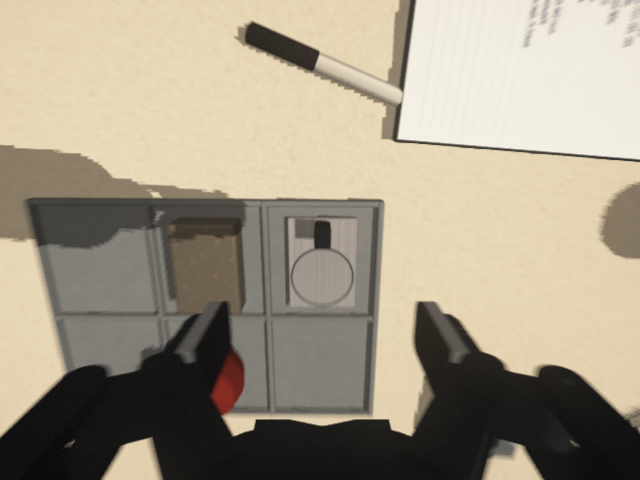

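The plate lies flat in the front-left cell with its grip towards the robot; the seat centre is at (322,277). Next is the wide jar.

```bash
python3 - <<'E'
from h import *
r=arm.get_image("wrist");K,T=r["intrinsics"],r["world_from_camera"]
for p,z in(((322,277),10),((357,217),10),((288,217),10),((383,201),9),((373,414),9),((28,200),9)): print(p,ray(p,K,T,z).round(1))
E
python3 -m handwheel '[0.003,0.031,-0.001,0,0,0,1,0.003,0.031,-0.001,0,0,0,1,0.003,0.031,-0.001,0,0,0,1,0.003,0.031,-0.001,0,0,0,1,0.003,0.031,-0.001,0,0,0,1,0.003,0.031,-0.001,0,0,0,1,0.003,0.031,-0.001,0,0,0,1,0.003,0.031,-0.001,0,0,0,1,0.003,0.031,-0.001,0,0,0,1,0.003,0.025,-0.001,0,0,0,1]'
python3 - <<'E'
from h import *
r=arm.get_image("wrist");K,T=r["intrinsics"],r["world_from_camera"]; cv2.imwrite("pics/w5.png",r["pixels"])
goto(420,203,46,90)
for l,P,x0 in(("wide_jar",cyl(32,0,72),(420,203)),("small_jar",cyl(25,0,55),(452,318)),("tall_jar",cyl(27.3,0,90),(344,302))):
    px=proj([[*x0,40]],K,T)[0]
    for d in arm.regions_of("wrist",l)[:5]:
        if np.hypot(*(np.array(d["at"])[::-1]-px))<70: print(l,round(d["conf"],2),d["at"],px.round(),fit(P,[(d["region"].astype(float),K,T)],x0))
E
```

```text
(322, 277) [ 469.7 -102.4   10. ]
(357, 217) [418.4 -75.3  10. ]
(288, 217) [ 418.9 -129.6   10. ]
(383, 201) [405.6 -55.4   9. ]
(373, 414) [609.7 -53.1   9. ]
(28, 200) [ 407.3 -332.7    9. ]
time_s: 12.25
position: [389.0, 204.4, 152.9]
eef_rot: [-0.001, -0.005, 1.0, -0.0]
contact_force: [-0.7, -0.1, -0.2]
width: 85.4
gripper_force: 0.0
shift mm [-31.2  -4.4 107.1] turn z 0.7 cur yaw 90.7 tilt [-0.001  0.002 -1.   ]
wide_jar 0.72 [283.9, 322.9] [320. 276.] (array([420.43, 202.62]), np.float64(0.05))
small_jar 0.69 [300.1, 467.0] [469. 316.] (array([451.72, 314.37]), np.float64(0.449))
tall_jar 0.87 [178.9, 483.6] [465. 175.] (array([344.74, 299.88]), np.float64(0.066))
```

View pics/w5.png

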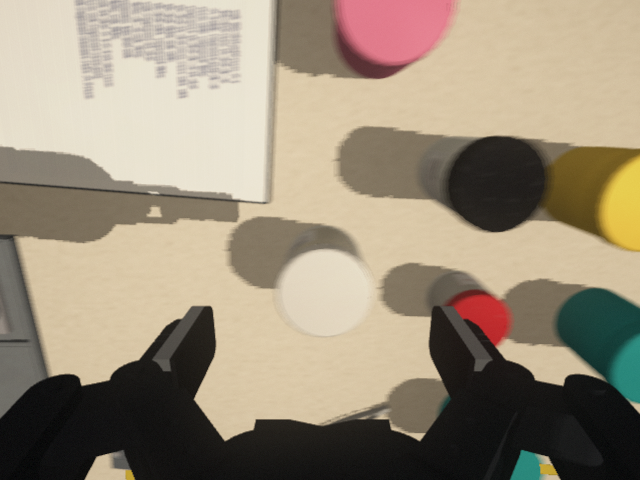

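Wide jar at (420,202.5), lid at pixel (325,292); tall jar at (344.5,300); small jar about (452,315), partly hidden. The fits agree with the earlier views.

```bash
python3 -m handwheel '[-0.016,-0.0025,0,0,0,0,1,-0.016,-0.0025,0,0,0,0,1,0,0,0.01,0,0,0,1,0,0,0.015,0,0,0,1,0,0,0.015,0,0,0,1,0,0,0.01,0,0,0,1,0,0,0,0,0,0,1,0,0,0,0,0,0,1,0,0,0,0,0,0,1,0,0,0,0,0,0,1]'
python3 - <<'E'
from h import *
goto(420.5,202.5,44,90)
r=arm.get_image("wrist");K,T=r["intrinsics"],r["world_from_camera"]
for d in arm.regions_of("wrist","wide_jar")[:5]: print(d["at"],d["region"].sum(),fit(cyl(32,0,72),[(d["region"].astype(float),K,T)],(420,203)))
E
```

```text
time_s: 13.45
position: [422.4, 198.4, 104.5]
eef_rot: [0.001, -0.004, 1.0, 0.0]
contact_force: [0.9, 0.5, 1.0]
width: 85.2
gripper_force: 0.0
shift mm [ 2.   4.1 60.5] turn z 0.5 cur yaw 90.5 tilt [ 0.001  0.    -1.   ]
[266.8, 331.6] 12849 (array([420.89, 202.79]), np.float64(0.057))
[467.6, 533.8] 1014 (array([420., 203.]), np.float64(1.0))
[0.6, 397.4] 149 (array([420., 203.]), np.float64(1.0))
[173.9, 628.7] 1211 (array([420., 203.]), np.float64(1.0))
[302.3, 507.2] 8068 (array([420., 203.]), np.float64(1.0))
```

```bash
python3 -m handwheel '[0.0015,0.0042,0,0,0,0,1,0,0,0.015,0,0,0,1,0,0,0.015,0,0,0,1,0,0,0.015,0,0,0,1,0,0,0.015,0,0,0,1,0,0,0,0,0,0,0.4,0,0,0,0,0,0,0.4,0,0,0,0,0,0,0.4,0,0,0,0,0,0,0.4,0,0,0,0,0,0,0.4]' 50
python3 - <<'E'
from h import *
goto(420.5,202.5,44,90)
E
```

```text
time_s: 14.55
position: [420.6, 202.6, 44.3]
eef_rot: [0.0, -0.004, 1.0, 0.0]
contact_force: [0.5, 0.9, -1.1]
width: 63.6
gripper_force: 54.8
shift mm [ 0.1 -0.1  0.3] turn z 0.5 cur yaw 90.5 tilt [ 0.001  0.    -1.   ]
```

```bash
python3 -m handwheel '[0,0,-0.01,0,0,0,0.4,0,0,-0.02,0,0,0,0.4,0,0,-0.03,0,0,0,0.4,0,0,-0.03,0,0,0,0.4,0,0,-0.02,0,0,0,0.4,-0.006,-0.015,0,0,0,0,0.4,-0.006,-0.025,0,0,0,0,0.4,-0.006,-0.03,0,0,0,0,0.4,-0.006,-0.03,0,0,0,0,0.4,-0.006,-0.03,0,0,0,0,0.4]'
python3 -m handwheel '[-0.009,-0.04,0,0,0,0,0.4,-0.009,-0.04,0,0,0,0,0.4,-0.009,-0.04,0,0,0,0,0.4,-0.009,-0.04,0,0,0,0,0.4,-0.009,-0.04,0,0,0,0,0.4,-0.009,-0.04,0,0,0,0,0.4,-0.009,-0.04,0,0,0,0,0.4,-0.009,-0.03,0,0,0,0,0.4,-0.009,-0.02,0,0,0,0,0.4,0,0,0,0,0,0,0.4]'
python3 - <<'E'
from h import *
goto(550.5,-282.5,49,90.4)
r=arm.get_image("wrist"); cv2.imwrite("pics/w6.png",r["pixels"])
E
```

```text
time_s: 15.55
position: [451.6, 71.7, 154.8]
eef_rot: [0.001, -0.005, 1.0, 0.0]
contact_force: [0.9, -0.6, -1.1]
width: 63.2
gripper_force: 55.0
time_s: 16.55
position: [536.2, -259.7, 154.2]
eef_rot: [0.001, -0.003, 1.0, -0.001]
contact_force: [0.0, 0.8, 0.1]
width: 63.5
gripper_force: 55.1
shift mm [-14.  -22.7 105.3] turn z -0.1 cur yaw 90.3 tilt [ 0.001 -0.001 -1.   ]
```

View pics/w6.png

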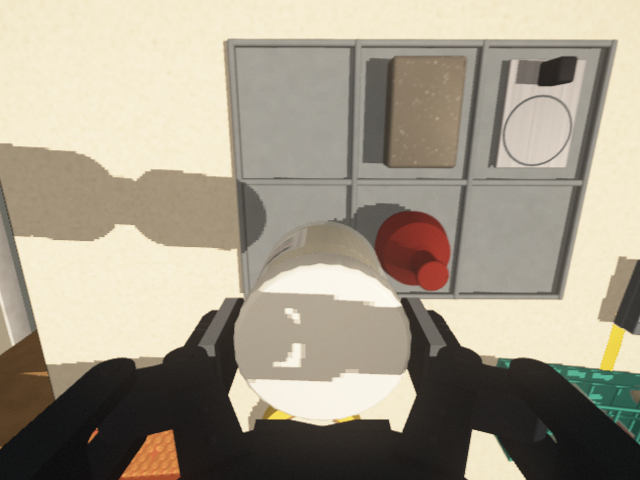

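The jar is held upright; the back-right cell lies below-left of it. The tray's front corners are at (229,42) and (614,42), and the plate seat is at (537,130).

```bash
python3 - <<'E'
from h import *
r=arm.get_image("wrist");K,T=r["intrinsics"],r["world_from_camera"]
for p,z in(((229,42),9),((614,42),9),((244,295),9),((537,130),10)): print(p,ray(p,K,T,z).round(1))
E
python3 -m handwheel '[-0.005,-0.008,0,0,0,0,0.4,-0.005,-0.008,0,0,0,0,0.4,-0.004,-0.007,0,0,0,0,0.4,0,0,0,0,0,0,0.4,0,0,0.015,0,0,0,0.4,0,0,0.015,0,0,0,0.4,0,0,0.015,0,0,0,0.4,0,0,0.015,0,0,0,0.4,0,0,0,0,0,0,0.4,0,0,0,0,0,0,0.4]'
python3 - <<'E'
from h import *
goto(550.5,-282.5,49,90.4)
E
```

```text
(229, 42) [ 403.6 -324.2    9. ]
(614, 42) [402.  -54.5   9. ]
(244, 295) [ 597.7 -324.6    9. ]
(537, 130) [461.3 -98.5  10. ]
time_s: 17.65
position: [549.3, -279.1, 93.8]
eef_rot: [-0.0, -0.004, 1.0, 0.0]
contact_force: [0.4, -0.1, -1.6]
width: 63.3
gripper_force: 55.1
shift mm [-1.2 -3.4 44.8] turn z 0.1 cur yaw 90.5 tilt [-0.001  0.001 -1.   ]
```

```bash
python3 -m handwheel '[-0.001,-0.002,0.01,0,0,0,0.4,0,0,0.015,0,0,0,0.4,0,0,0.01,0,0,0,0.4,0,0,0.006,0,0,0,0.4,0,0,0.003,0,0,0,0.4,0,0,0.001,0,0,0,0.4,0,0,0,0,0,0,0.4,0,0,0,0,0,0,0.4,0,0,0,0,0,0,0.4,0,0,0,0,0,0,0.4]'
```

```text
time_s: 18.65
position: [550.7, -281.5, 49.1]
eef_rot: [0.0, -0.004, 1.0, -0.0]
contact_force: [0.5, 0.4, -1.0]
width: 63.8
gripper_force: 55.1
```

```bash
python3 -m handwheel '[0,0,0.0008,0,0,0,0.4,0,0,0,0,0,0,0.9,0,0,0,0,0,0,0.9,0,0,0,0,0,0,0.9,0,0,0,0,0,0,0.9,0,0,-0.02,0,0,0,0.9,0,0,-0.04,0,0,0,0.9,0,0,-0.04,0,0,0,0.9,0,0,-0.02,0,0,0,0.9,0,0,0,0,0,0,0.9]'
python3 - <<'E'
from h import *
r=arm.get_image("wrist");K,T=r["intrinsics"],r["world_from_camera"]; cv2.imwrite("pics/w7.png",r["pixels"])
goto(320,300,170,90)
E
```

```text
time_s: 19.65
position: [552.6, -282.8, 172.2]
eef_rot: [0.003, -0.004, 1.0, -0.002]
contact_force: [-0.2, -0.0, -0.1]
width: 76.9
gripper_force: 0.0
shift mm [226.4 584.1  -2.2] turn z 0.5 cur yaw 90.5 tilt [ 0.003 -0.002 -1.   ]
```

View pics/w7.png

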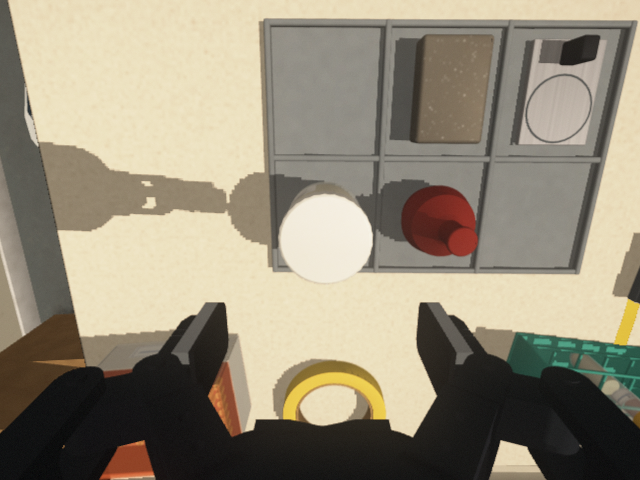

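The wide jar stands upright in the back-right cell; block and bulb are undisturbed. Next, the tall jar.

```bash
python3 -m handwheel '[0.01,0.029,0,0,0,0,1,0.01,0.029,0,0,0,0,1,0.01,0.029,0,0,0,0,1,0.01,0.029,0,0,0,0,1,0.01,0.029,0,0,0,0,1,0.01,0.029,0,0,0,0,1,0.01,0.029,0,0,0,0,1,0.01,0.029,0,0,0,0,1,0.01,0.029,0,0,0,0,1,0.01,0.029,0,0,0,0,1]'
python3 -m handwheel '[0.01,0.035,0,0,0,0,1,0.01,0.035,0,0,0,0,1,0.01,0.035,0,0,0,0,1,0.01,0.035,0,0,0,0,1,0.01,0.035,0,0,0,0,1,0.01,0.035,0,0,0,0,1,0.01,0.035,0,0,0,0,1,0.01,0.035,0,0,0,0,1,0.01,0.014,0,0,0,0,1,0.01,0,0,0,0,0,1]'
python3 - <<'E'
from h import *
goto(344.5,300,62,90)
r=arm.get_image("wrist");K,T=r["intrinsics"],r["world_from_camera"]
for l,P,x0 in(("small_jar",cyl(25,0,55),(452,318)),("tall_jar",cyl(27.3,0,90),(344,300))):
    for d in arm.regions_of("wrist",l)[:3]: print(l,d["conf"],d["at"],d["region"].sum(),fit(P,[(d["region"].astype(float),K,T)],x0))
E
```

```text
time_s: 20.7
position: [446.3, 8.9, 166.3]
eef_rot: [-0.001, -0.004, 1.0, 0.0]
contact_force: [0.5, -0.1, 0.4]
width: 85.4
gripper_force: 0.0
time_s: 21.7
position: [343.9, 301.9, 166.3]
eef_rot: [-0.001, -0.006, 1.0, -0.001]
contact_force: [-0.2, -0.4, -1.0]
width: 85.1
gripper_force: 0.0
shift mm [ -0.8  -1.8 104.3] turn z 0.7 cur yaw 90.7 tilt [-0.002 -0.001 -1.   ]
small_jar 0.97 [350.9, 338.7] 4176 (array([452.26, 315.39]), np.float64(0.07))
tall_jar 0.7 [245.0, 322.5] 6538 (array([344.2 , 301.09]), np.float64(0.085))
```

```bash
python3 -m handwheel '[-0.0005,-0.001,0.01,0,0,0,0.88,0,0,0.018,0,0,0,0.88,0,0,0.02,0,0,0,0.88,0,0,0.02,0,0,0,0.88,0,0,0.018,0,0,0,0.88,0,0,0.012,0,0,0,0.88,0,0,0.006,0,0,0,0.88,0,0,0,0,0,0,0.88,0,0,0,0,0,0,0.3,0,0,0,0,0,0,0.3]' 50
python3 -m handwheel '[0,0,0,0,0,0,0.3,0,0,0,0,0,0,0.3,0,0,0,0,0,0,0.3,0,0,-0.005,0,0,0,0.3,0,0,-0.015,0,0,0,0.3,0,0,-0.025,0,0,0,0.3,0,0,-0.025,0,0,0,0.3,0,0,-0.02,0,0,0,0.3,0,0,0,0,0,0,0.3,0,0,0,0,0,0,0.3]'
python3 - <<'E'
from h import *
goto(452,-281,67,90.4)
E
```

```text
time_s: 22.85
position: [346.9, 300.1, 65.0]
eef_rot: [0.001, -0.004, 1.0, 0.0]
contact_force: [0.5, -0.9, 0.7]
width: 53.2
gripper_force: 52.1
time_s: 23.85
position: [345.9, 299.9, 153.8]
eef_rot: [0.0, -0.004, 1.0, 0.0]
contact_force: [0.3, -0.8, -1.3]
width: 53.2
gripper_force: 52.7
shift mm [-100.9 -581.9   86.6] turn z 0.1 cur yaw 90.5 tilt [ 0.  0. -1.]
```

```bash
python3 -m handwheel '[-0.005,-0.02,0,0,0,0,0.3,-0.005,-0.03,0,0,0,0,0.3,-0.005,-0.03,0,0,0,0,0.3,-0.005,-0.03,0,0,0,0,0.3,-0.005,-0.03,0,0,0,0,0.3,-0.005,-0.03,0,0,0,0,0.3,-0.005,-0.03,0,0,0,0,0.3,-0.005,-0.03,0,0,0,0,0.3,-0.005,-0.03,0,0,0,0,0.3,-0.005,-0.03,0,0,0,0,0.3]'
python3 -m handwheel '[-0.005,-0.04,0,0,0,0,0.3,-0.005,-0.04,0,0,0,0,0.3,-0.005,-0.04,0,0,0,0,0.3,-0.005,-0.04,0,0,0,0,0.3,-0.005,-0.04,0,0,0,0,0.3,-0.006,-0.04,0,0,0,0,0.3,-0.007,-0.03,0,0,0,0,0.3,-0.007,-0.02,0,0,0,0,0.3,-0.005,0,0,0,0,0,0.3,0,0,0,0,0,0,0.3]'
python3 - <<'E'
from h import *
goto(451.5,-281,68,90.4)
r=arm.get_image("wrist"); cv2.imwrite("pics/w8.png",r["pixels"])
E
```

```text
time_s: 24.85
position: [397.3, 9.3, 152.4]
eef_rot: [-0.001, -0.004, 1.0, 0.0]
contact_force: [0.4, -0.1, -1.2]
width: 53.2
gripper_force: 52.7
time_s: 25.85
position: [450.5, -278.7, 152.2]
eef_rot: [-0.001, -0.004, 1.0, 0.001]
contact_force: [-0.3, -0.2, -0.6]
width: 52.9
gripper_force: 52.8
shift mm [-1.2 -2.6 84.2] turn z 0.1 cur yaw 90.5 tilt [-0.002  0.003 -1.   ]
```

View pics/w8.png

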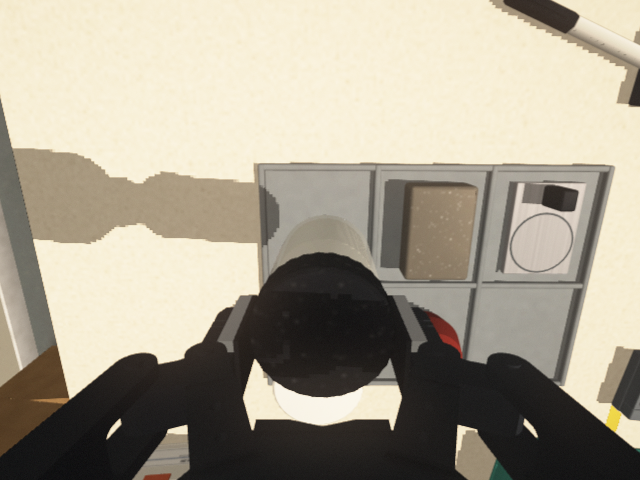

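The tall jar hangs upright over the front-right cell. Lowering.

```bash
python3 -m handwheel '[-0.001,-0.002,0.01,0,0,0,0.3,0,0,0.015,0,0,0,0.3,0,0,0.015,0,0,0,0.3,0,0,0.015,0,0,0,0.3,0,0,0.012,0,0,0,0.3,0,0,0.008,0,0,0,0.3,0,0,0.004,0,0,0,0.3,0,0,0.003,0,0,0,0.3,0,0,0,0,0,0,0.3,0,0,0,0,0,0,0.3]'
python3 - <<'E'
from h import *
goto(451.5,-281,66.5,90.4);print(arm.read_state()["contact_force"])
E
```

```text
time_s: 26.9
position: [452.3, -281.5, 72.4]
eef_rot: [0.0, -0.004, 1.0, -0.0]
contact_force: [0.6, -0.2, -1.5]
width: 53.2
gripper_force: 52.8
shift mm [0.8 0.6 5.9] turn z 0.1 cur yaw 90.5 tilt [ 0.001 -0.    -1.   ]
[ 0.57542216 -0.18613718 -1.48668201]
```

```bash
python3 -m handwheel '[0,0,0.002,0,0,0,0.3,0,0,0.001,0,0,0,0.3,0,0,0.001,0,0,0,0.3,0,0,0.0005,0,0,0,0.3,0,0,0,0,0,0,0.3,0,0,0,0,0,0,0.3,0,0,0,0,0,0,0.3,0,0,0,0,0,0,0.3,0,0,0,0,0,0,0.3,0,0,0,0,0,0,0.3]'
```

```text
time_s: 27.9
position: [452.6, -281.5, 68.9]
eef_rot: [0.001, -0.004, 1.0, -0.0]
contact_force: [-1.0, 2.6, 9.0]
width: 53.2
gripper_force: 53.7
```

```bash
python3 -m handwheel '[0,0,0,0,0,0,0.85,0,0,0,0,0,0,0.85,0,0,0,0,0,0,0.85,0,0,0,0,0,0,0.85,0,0,-0.02,0,0,0,0.85,0,0,-0.04,0,0,0,0.85,0,0,-0.04,0,0,0,0.85,0,0,0,0,0,0,0.85,0,0,0,0,0,0,0.85,0,0,0,0,0,0,0.85]'
python3 - <<'E'
from h import *
r=arm.get_image("wrist");K,T=r["intrinsics"],r["world_from_camera"]; cv2.imwrite("pics/w9.png",r["pixels"])
for l,P,x0 in(("wide_jar",cyl(32,4,76),(550,-281)),("tall_jar",cyl(27.3,4,94),(452,-281))):
    for d in arm.regions_of("wrist",l)[:1]: print(l,d["conf"],d["at"],d["region"].sum(),fit(P,[(d["region"].astype(float),K,T)],x0))
goto(440,315,165,90)
E
```

```text
time_s: 28.9
position: [451.4, -280.8, 166.4]
eef_rot: [-0.001, -0.004, 1.0, 0.001]
contact_force: [0.1, -0.8, 0.0]
width: 72.8
gripper_force: 0.0
wide_jar 0.92 [356.2, 319.9] 7622 (array([ 551.8 , -282.08]), np.float64(0.066))
tall_jar 0.82 [244.7, 322.0] 6810 (array([ 450.01, -280.33]), np.float64(0.078))
shift mm [  6.1 595.7   2.1] turn z 0.5 cur yaw 90.5 tilt [-0.002  0.002 -1.   ]
```

View pics/w9.png

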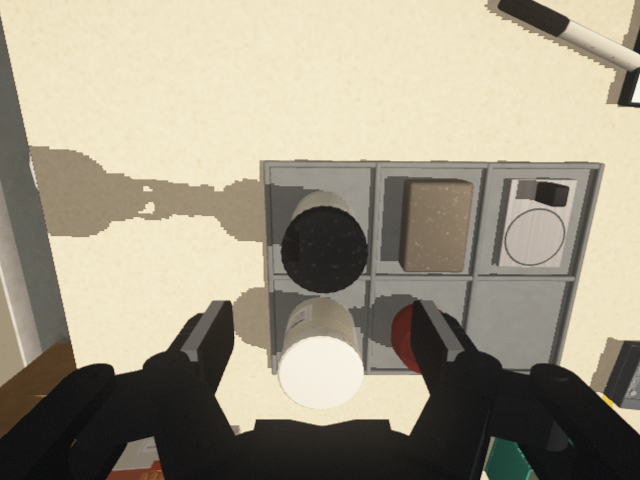

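Both jars stand upright in the right-hand cells. Next, the small jar.

```bash
python3 -m handwheel '[0,0.02,0,0,0,0,0.85,0,0.03,0,0,0,0,0.85,0,0.03,0,0,0,0,0.85,0,0.03,0,0,0,0,0.85,0,0.03,0,0,0,0,0.85,0,0.03,0,0,0,0,0.85,0,0.03,0,0,0,0,0.85,0,0.03,0,0,0,0,0.85,0,0.03,0,0,0,0,0.85,0,0.03,0,0,0,0,0.85]'
python3 -m handwheel '[0,0.04,0,0,0,0,0.85,0,0.04,0,0,0,0,0.85,0,0.04,0,0,0,0,0.85,0,0.04,0,0,0,0,0.85,0,0.04,0,0,0,0,0.85,0,0.04,0,0,0,0,0.85,0,0.035,0,0,0,0,0.85,0,0.02,0,0,0,0,0.85,0,0.01,0,0,0,0,0.85,0,0,0,0,0,0,0.85]'
python3 - <<'E'
from h import *
goto(452,315.4,28,90)
r=arm.get_image("wrist");K,T=r["intrinsics"],r["world_from_camera"]
for d in arm.regions_of("wrist","small_jar")[:3]: print(d["conf"],d["at"],d["region"].sum(),fit(cyl(25,0,55),[(d["region"].astype(float),K,T)],(452,315)))
E
```

```text
time_s: 30.05
position: [448.3, 10.7, 166.9]
eef_rot: [-0.001, -0.005, 1.0, 0.0]
contact_force: [0.7, -0.3, -0.1]
width: 72.6
gripper_force: 0.0
time_s: 31.05
position: [445.8, 314.6, 166.9]
eef_rot: [-0.001, -0.005, 1.0, -0.0]
contact_force: [-0.5, -1.1, 0.8]
width: 72.7
gripper_force: 0.0
shift mm [ -6.4   0.8 138.9] turn z 0.6 cur yaw 90.6 tilt [-0.001 -0.    -1.   ]
0.77 [239.6, 324.5] 4079 (array([452.4 , 315.29]), np.float64(0.078))
```

```bash
python3 -m handwheel '[-0.006,0.001,0.01,0,0,0,0.85,0,0,0.02,0,0,0,0.85,0,0,0.025,0,0,0,0.85,0,0,0.025,0,0,0,0.85,0,0,0.025,0,0,0,0.85,0,0,0.018,0,0,0,0.85,0,0,0.01,0,0,0,0.85,0,0,0.005,0,0,0,0.85,0,0,0,0,0,0,0.85,0,0,0,0,0,0,0.85]' 50
python3 - <<'E'
from h import *
goto(452.2,315.4,29,90)
E
```

```text
time_s: 32.15
position: [453.5, 314.9, 30.3]
eef_rot: [0.001, -0.004, 1.0, 0.0]
contact_force: [-0.1, 0.0, -0.2]
width: 72.5
gripper_force: 0.0
shift mm [1.3 0.6 1.3] turn z 0.5 cur yaw 90.5 tilt [ 0.001  0.001 -1.   ]
```

```bash
python3 -m handwheel '[0.001,0.0005,0.001,0,0,0,0.85,0,0,0,0,0,0,0.2,0,0,0,0,0,0,0.2,0,0,0,0,0,0,0.2,0,0,0,0,0,0,0.2,0,0,0,0,0,0,0.2,0,0,0,0,0,0,0.2,0,0,0,0,0,0,0.2,0,0,0,0,0,0,0.2,0,0,0,0,0,0,0.2]' 50
python3 - <<'E'
from h import *
goto(452.2,315.4,29,90)
E
python3 -m handwheel '[0,0,-0.005,0,0,0,0.2,0,0,-0.015,0,0,0,0.2,0,0,-0.02,0,0,0,0.2,0,0,-0.02,0,0,0,0.2,0,0,-0.02,0,0,0,0.2,0,0,-0.02,0,0,0,0.2,0,0,0,0,0,0,0.2,0,-0.01,0,0,0,0,0.2,0,-0.02,0,0,0,0,0.2,0,-0.03,0,0,0,0,0.2]'
python3 - <<'E'
from h import *
goto(460,-102,100,90.4)
E
```

```text
time_s: 33.15
position: [452.2, 315.6, 29.5]
eef_rot: [0.001, -0.004, 1.0, 0.0]
contact_force: [-1.6, -0.5, 5.2]
width: 48.4
gripper_force: 51.0
shift mm [ 0.  -0.2  0.5] turn z 0.5 cur yaw 90.5 tilt [ 0.001  0.001 -1.   ]
time_s: 34.15
position: [451.3, 254.6, 126.9]
eef_rot: [-0.001, -0.005, 1.0, -0.0]
contact_force: [0.3, -0.5, -1.3]
width: 48.8
gripper_force: 51.7
shift mm [  -5.  -356.6   27.1] turn z 0.2 cur yaw 90.6 tilt [-0.002 -0.001 -1.   ]
```

```bash
python3 -m handwheel '[0,-0.035,0,0,0,0,0.2,0,-0.035,0,0,0,0,0.2,0,-0.035,0,0,0,0,0.2,0,-0.035,0,0,0,0,0.2,0,-0.035,0,0,0,0,0.2,-0.002,-0.035,0,0,0,0,0.2,-0.002,-0.03,0,0,0,0,0.2,-0.002,-0.02,0,0,0,0,0.2,0,-0.01,0,0,0,0,0.2,0,0,0,0,0,0,0.2]'
python3 -m handwheel '[0,0,0,0,0,0,0.2,0,0,0,0,0,0,0.2,0,0,0,0,0,0,0.2,0,0,0,0,0,0,0.2,0,0,0,0,0,0,0.2,0,0,0,0,0,0,0.2,0,0,0,0,0,0,0.2,0,0,0,0,0,0,0.2,0,0,0,0,0,0,0.2,0,0,0,0,0,0,0.2]'
python3 - <<'E'
from h import *
goto(460,-102,100,90.4)
r=arm.get_image("wrist");K,T=r["intrinsics"],r["world_from_camera"]; cv2.imwrite("pics/w10.png",r["pixels"])
for d in arm.regions_of("wrist","plate")[:2]: print(d["conf"],d["at"],d["region"].sum(),ray(d["at"][::-1],K,T,10))
E
```

```text
time_s: 35.15
position: [459.7, -15.6, 127.5]
eef_rot: [-0.001, -0.003, 1.0, 0.0]
contact_force: [0.1, 0.9, -0.6]
width: 48.6
gripper_force: 51.7
time_s: 36.15
position: [460.7, -14.7, 128.5]
eef_rot: [0.0, -0.004, 1.0, 0.0]
contact_force: [0.6, -0.7, 0.3]
width: 48.7
gripper_force: 51.7
shift mm [  1.4 -87.3  28.5] turn z 0.1 cur yaw 90.5 tilt [ 0.  0. -1.]
0.55 [216.2, 204.1] 7635 [ 448.00637695 -100.89412045   10.        ]
```

View pics/w10.png

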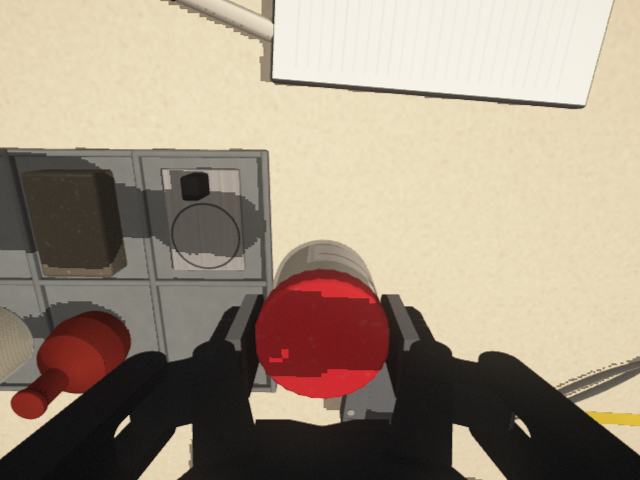

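The jar is held upright. On the plate the ring mark spans columns 171–240 and rows 203–269, so its centre is at about (205.5,236).

```bash
python3 - <<'E'
from h import *
r=arm.get_image("wrist");K,T=r["intrinsics"],r["world_from_camera"]
for p,z in(((205.5,236),10),((161,168),10),((239,168),10),((174,270),10),((245,270),10),((269,151),9)): print(p,ray(p,K,T,z).round(1))
goto(461.5,-101,100,90.4)
E
```

```text
(205.5, 236) [ 463.  -101.1   10. ]
(161, 168) [ 413.7 -128.1   10. ]
(239, 168) [413.3 -73.5  10. ]
(174, 270) [ 490.1 -127.4   10. ]
(245, 270) [489.6 -73.4  10. ]
(269, 151) [401.6 -52.3   9. ]
shift mm [ -0.1 -86.3  28.5] turn z 0.1 cur yaw 90.5 tilt [ 0.  0. -1.]
```

```bash
python3 -m handwheel '[-0.001,-0.015,0,0,0,0,0.2,0,-0.025,0,0,0,0,0.2,0,-0.025,0,0,0,0,0.2,0,-0.015,0,0,0,0,0.2,0,-0.006,0.01,0,0,0,0.2,0,0,0.015,0,0,0,0.2,0,0,0.015,0,0,0,0.2,0,0,0.01,0,0,0,0.2,0,0,0,0,0,0,0.2,0,0,0,0,0,0,0.2]'
python3 - <<'E'
from h import *
goto(462.5,-100.8,39.5,90.4)
E
```

```text
time_s: 37.3
position: [462.3, -100.3, 78.3]
eef_rot: [-0.0, -0.005, 1.0, 0.0]
contact_force: [-0.0, -0.1, -0.0]
width: 48.8
gripper_force: 51.8
shift mm [-0.2 -0.5 38.8] turn z 0.1 cur yaw 90.5 tilt [-0.001  0.    -1.   ]
```

```bash
python3 -m handwheel '[0,-0.0005,0.01,0,0,0,0.2,0,0,0.012,0,0,0,0.2,0,0,0.008,0,0,0,0.2,0,0,0.004,0,0,0,0.2,0,0,0.002,0,0,0,0.2,0,0,0.001,0,0,0,0.2,0,0,0.001,0,0,0,0.2,0,0,0,0,0,0,0.2,0,0,0,0,0,0,0.2,0,0,0,0,0,0,0.2]'
python3 - <<'E'
from h import *
goto(462.5,-100.8,39.5,90.4)
E
```

```text
time_s: 38.3
position: [462.6, -101.3, 40.7]
eef_rot: [0.0, -0.004, 1.0, -0.0]
contact_force: [-0.0, 0.2, -0.6]
width: 48.8
gripper_force: 51.8
shift mm [0.1 0.5 1.2] turn z 0.1 cur yaw 90.5 tilt [ 0. -0. -1.]
```

```bash
python3 -m handwheel '[0,0.0005,0.001,0,0,0,0.2,0,0,0.0003,0,0,0,0.2,0,0,0,0,0,0,0.2,0,0,0,0,0,0,0.75,0,0,0,0,0,0,0.75,0,0,0,0,0,0,0.75,0,0,0,0,0,0,0.75,0,0,-0.01,0,0,0,0.75,0,0,-0.03,0,0,0,0.75,0,0,-0.04,0,0,0,0.75]'
python3 -m handwheel '[0.004,0.01,-0.02,0,0,0,0.75,0,0.02,-0.02,0,0,0,0.75,0,0.03,0,0,0,0,0.75,0,0.03,0,0,0,0,0.75,0,0.02,0,0,0,0,0.75,0,0,0,0,0,0,0.75,0,0,0,0,0,0,0.75,0,0,0,0,0,0,0.75,0,0,0,0,0,0,0.75,0,0,0,0,0,0,0.75]'
python3 - <<'E'
from h import *
r=arm.get_image("wrist");K,T=r["intrinsics"],r["world_from_camera"]; cv2.imwrite("pics/w11.png",r["pixels"])
for d in arm.regions_of("wrist","small_jar")[:2]: print(d["conf"],d["at"],d["region"].sum(),fit(cyl(25,10,65),[(d["region"].astype(float),K,T)],(462,-101)))
r=arm.get_image("top");K,T=r["intrinsics"],r["world_from_camera"]; cv2.imwrite("pics/top2.png",cv2.resize(r["pixels"][160:275,365:515],None,fx=5,fy=5,interpolation=cv2.INTER_CUBIC))
E
```

```text
time_s: 39.3
position: [460.9, -100.1, 119.1]
eef_rot: [-0.002, -0.004, 1.0, 0.001]
contact_force: [0.4, -0.5, 0.2]
width: 63.9
gripper_force: 0.0
time_s: 40.3
position: [457.5, 8.5, 159.1]
eef_rot: [-0.0, -0.004, 1.0, 0.0]
contact_force: [0.4, 0.1, -0.3]
width: 63.9
gripper_force: 0.0
0.72 [241.6, 172.8] 5527 (array([ 462.61, -100.46]), np.float64(0.089))
```

View pics/w11.png

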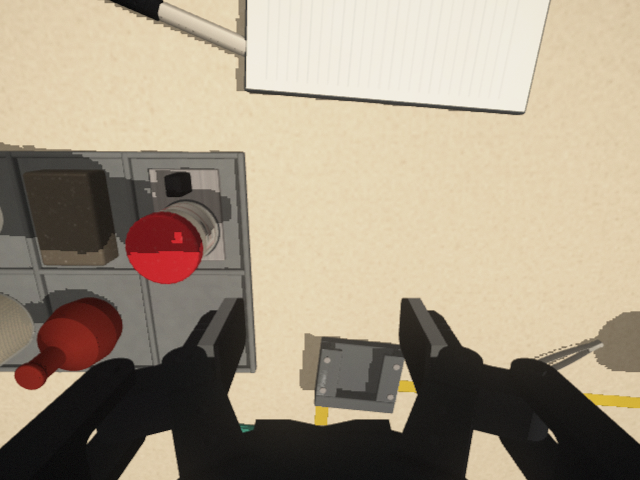

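View pics/top2.png

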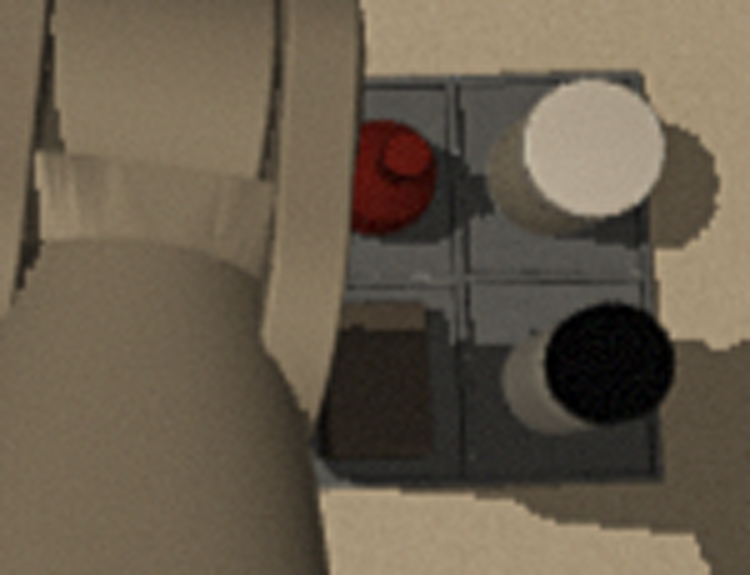

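The wrist view shows the small jar upright on the ring at (200,225), fitted at (462.6,-100.5) against the seat at (462.6,-101). The top view shows the white and black jars upright in the two right cells, with the block and bulb in place. Handing in.

```bash
python3 -c "
from station import arm
print(arm.hand_in())"
```

```text
the job is handed in; nothing more can be done
None
```

I handed the job in at about 40 s. The plate lies flat in the front-left cell with its grip towards the robot, and the small jar stands on its seat. The tall jar is in the front-right cell, the wide jar is in the back-right cell, and the block and bulb look unmoved; the hand-in gave no verdict.

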